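# Pull the loose-capped sample bottles from the rack

## Robot

A 6-joint arm with a two-finger parallel gripper is mounted at the origin on the work surface. World frame = base frame: x ahead of the robot, y to its left, z up, the work surface at z = 0. Lengths are in m, angles in rad, forces in N, time in s.
With the tool pointing down it reaches from about 0.375 to 0.975 m from the base axis. Payload 3.8 kg.
Tool frame: the origin (TCP) lies midway between the tips of the shut fingers; the grasp point (between the pads) lies 19 mm behind it; z points along the fingers, y is the line along which they close (so a half turn about z gives the same grasp; the last joint's range is limited). The gripper opens to 85 mm and grips with 20 to 120 N. Pads are 22 mm wide; open, the fingers measure 114 mm over their backs; the gripper's body (76 mm by 85 mm) begins 54 mm behind the grasp point. The pads swing forward as they close: fully open they stand 13 mm farther back than shut.
Start: joints at [1.081, 0.264, 1.604, -0, 1.274, -0.037], TCP at [0.295, 0.607, 0.231] pointing down, gripper open.
Joint ranges: [-2.63, 2.63], [-0.94, 2.18], [0.31, 2.57], [-1.31, 4.45], [0, 2.66], [-2.55, 2.55]. Speed limits (rad/s): [2.57, 2.57, 3.14, 3.14, 3.14, 3.14].

## Interface

Orientations are given as a rotation vector (axis times angle).
In Python, from workcell import bot gives the robot as it stands.
- The arm moves only by the tool step_arm, never from a script. Its argument "motion" is a list of rows, each a list of 5 numbers: the finger opening in cm, from 0 to 8.54, then the shift along the tool's x, y, z in cm, then the turn about the tool's z in degrees. In form: [[claw, dx, dy, dz, twist], ...]. A call has 1 to 20 rows; each row is the pose to reach, as a shift and turn from the pose commanded when the call began, along the tool's axes at that moment; what a row does not reach only later rows make up. A row lasts 1/10 s, in which the tool goes at most 50 mm and 8.59 degrees, less where a joint would pass 70% of its speed; a pose out of reach is approached as far as the arm can. A call with a gripper value outside its range is refused whole. The fingers move at their own pace and stop on an object; "force" is the grip in N (left out, the last holds). Time passes only in rows, so rows that repeat a pose let the fingers close. It gives the time, the measured TCP pose, the force, the opening and the grip force at its end, in the units of the state.
- bot.read_state(): the state, without advancing time (a new reading comes with each control period).
- bot.read_camera(name): name is "scene" or "top" or "wrist"; returns (picture, depth): 384x512x3 uint8, red, green, blue; 384x512 float32, m along the optical axis (not along the pixel's ray), 0 where there is no reading.
- bot.calibration(name): a dict with "mtx" (3x3 intrinsics, pixels), "origin" and "orientation" of the camera in the world; the wrist camera has in their place "T_tool_cam" (4x4, takes a point from camera to tool coordinates, whose origin is the TCP and whose axes are the flange's). Camera axes: x right, y up, looking along -z (the intrinsics and any distortion apply to the point x, -y, -z); pixel columns grow to the right and rows downward; lengths in m; the calibration is good to about 2 mm. A picture is of the moment at which its call begins: read the wrist's pose just before it. calibration takes no time and is no camera call.
- bot.finish_job(): hands the job in; it is judged then, once.
The state is a dict: "time": time; "q": joint angles; "joint_vel": joint speeds; "joint_torque": joint torques, N m; "tool_pos": TCP position; "tcp_rot": TCP orientation; "wrist_force": force on the tool from outside, world axes, zero at the start; "torque": the same for the moment, N m; "width": opening from 0.0 (shut) to 1.0 (fully open); "grip_force": force on a finger pad.
Only numpy, scipy, OpenCV 4.12 (cv2) and the standard library are available. Lean on these libraries where they do the work, as an engineer would, in place of code of your own. Each camera call takes 0.05 s, during which the arm holds its last target. There are 200 camera calls.

## Task

Some of the four square sample bottles in the steel rack were not screwed shut properly: their caps look like the others but turn freely under a light test twist. Stand every bottle with a loose cap in the grey tray and leave the ones with tight caps standing in the rack. Lift a bottle by its body, never by its cap, set it down rather than drop it, and do not disturb the round bottle, the beaker and the tweezers.

Things in the scene. Friction and masses are not known exactly. Their poses are not given: they have to be found in the camera images.
- rack: Steel bottle rack fixed to the bench, 62 mm (x) x 276 mm (y), 30 mm high. Origin: centre of its underside. Four pockets in a row, centres at x = 0, y = -99, -33, 33, 99 mm, each 54 x 54 mm, floor 4 mm above the origin: a bottle has 2 mm of play all round and turns 0.08 rad either way from square before the walls stop it. Partitions 12 mm, long side walls 4 mm thick.
- tray: Grey plastic tray fixed to the bench, 170 mm (x) x 240 mm (y) outside, walls 4 mm thick and 28 mm high (its rim stands out about 5 mm), empty at the start. Origin: centre of its underside; its floor is 4 mm higher.
- bottle_a: White square plastic sample bottle with a blue hexagonal screw cap, one of four alike, upright in the rack at the start, 0.12 to 0.24 kg. Origin: centre of its underside; z up, x and y square to its sides. Body 50 x 50 mm, straight-sided from 0 to 70 mm up, flat shoulder, round neck 37 mm across or less; hexagonal cap on the bottle's axis, 40 mm across flats, 46 mm across corners, 78 to 98 mm up.
- bottle_b: Same look, size and axes as bottle_a. True of all four: a loose cap turns on its bottle against less than 0.1 N m, by at least 2 rad either way from where it starts; a tight cap takes its bottle along, in either direction, and turns on it only above 2.5 N m. Gripped by its flats at 25 N, a cap passes on well over 0.5 N m. How the cap's flats stand to the bottle differs from bottle to bottle and tells nothing.
- bottle_c: Same look, size and axes as bottle_a. Which of the four have loose caps, and how many, is not known beforehand; it cannot be seen, and the bottles' places in the rack are shuffled.
- bottle_d: Same look, size and axes as bottle_a.
- cap_a (a point): Middle of the top face of the cap of bottle_a, on the bottle's axis, 98 mm above its origin; turns with the cap: z up, x square to a pair of flats (further pairs every 60 degrees). A loose cap stands 0.02 mm higher than a tight one: the judge knows it by that, but it is far too little to see or measure.
- cap_b (a point): Middle of the top face of the cap of bottle_b, on the bottle's axis, 98 mm above its origin; turns with the cap: z up, x square to a pair of flats (further pairs every 60 degrees). A loose cap stands 0.02 mm higher than a tight one: the judge knows it by that, but it is far too little to see or measure.
- cap_c (a point): Middle of the top face of the cap of bottle_c, on the bottle's axis, 98 mm above its origin; turns with the cap: z up, x square to a pair of flats (further pairs every 60 degrees). A loose cap stands 0.02 mm higher than a tight one: the judge knows it by that, but it is far too little to see or measure.
- cap_d (a point): Middle of the top face of the cap of bottle_d, on the bottle's axis, 98 mm above its origin; turns with the cap: z up, x square to a pair of flats (further pairs every 60 degrees). A loose cap stands 0.02 mm higher than a tight one: the judge knows it by that, but it is far too little to see or measure.
- round_bottle: Bystander: round glass bottle 56 mm in diameter, 103 mm high with its blue cap, standing on the bench beyond the work. Origin: centre of its underside.
- beaker: Bystander: glass beaker 72 mm in diameter at the rim, 90 mm high, standing on the bench beyond the work. Origin: centre of its underside.
- tweezers: Bystander: steel tweezers 130 mm long, 5 mm thick, lying on the bench beyond the work, between the round bottle and the beaker. Origin: under their middle.
There are look-alikes about, which are no part of the job. Leave any green or orange look-alike of the bottle_c alone.

How it is judged:
At the end, for the whole second after the job is handed in: Every loose-capped bottle stands upright (within 0.1 rad) on the floor of the tray and every tight-capped bottle stands upright on the floor of a rack pocket, all at rest and let go (((z of cap_a in the frame of bottle_a above 0.098 m and x of bottle_a in the frame of tray between -0.075 and 0.075 m and y of bottle_a in the frame of tray between -0.11 and 0.11 m and z of bottle_a in the frame of tray below 0.01 m) or (z of cap_a in the frame of bottle_a below 0.098 m and x of bottle_a in the frame of rack between -0.03 and 0.03 m and y of bottle_a in the frame of rack between -0.13 and 0.13 m and z of bottle_a in the frame of rack below 0.01 m)) and angle between each of bottle_a, bottle_b, bottle_c, bottle_d's own z axis and vertical below 0.1 rad and linear speed of each of bottle_a, bottle_b, bottle_c, bottle_d below 0.02 m/s and angular speed of each of bottle_a, bottle_b, bottle_c, bottle_d below 0.2 rad/s and ((z of cap_b in the frame of bottle_b above 0.098 m and x of bottle_b in the frame of tray between -0.075 and 0.075 m and y of bottle_b in the frame of tray between -0.11 and 0.11 m and z of bottle_b in the frame of tray below 0.01 m) or (z of cap_b in the frame of bottle_b below 0.098 m and x of bottle_b in the frame of rack between -0.03 and 0.03 m and y of bottle_b in the frame of rack between -0.13 and 0.13 m and z of bottle_b in the frame of rack below 0.01 m)) and ((z of cap_c in the frame of bottle_c above 0.098 m and x of bottle_c in the frame of tray between -0.075 and 0.075 m and y of bottle_c in the frame of tray between -0.11 and 0.11 m and z of bottle_c in the frame of tray below 0.01 m) or (z of cap_c in the frame of bottle_c below 0.098 m and x of bottle_c in the frame of rack between -0.03 and 0.03 m and y of bottle_c in the frame of rack between -0.13 and 0.13 m and z of bottle_c in the frame of rack below 0.01 m)) and ((z of cap_d in the frame of bottle_d above 0.098 m and x of bottle_d in the frame of tray between -0.075 and 0.075 m and y of bottle_d in the frame of tray between -0.11 and 0.11 m and z of bottle_d in the frame of tray below 0.01 m) or (z of cap_d in the frame of bottle_d below 0.098 m and x of bottle_d in the frame of rack between -0.03 and 0.03 m and y of bottle_d in the frame of rack between -0.13 and 0.13 m and z of bottle_d in the frame of rack below 0.01 m))); the robot touches nothing.
It fails at once if a bottle is carried by its cap (raised 25 mm or more with the grasp point 74 mm or more above its underside) ((height (world z) of bottle_a above 0.029 m and contact force between the fingers and bottle_a above 1 N and z of the grasp point in the frame of bottle_a above 0.074 m) or (height (world z) of bottle_b above 0.029 m and contact force between the fingers and bottle_b above 1 N and z of the grasp point in the frame of bottle_b above 0.074 m) or (height (world z) of bottle_c above 0.029 m and contact force between the fingers and bottle_c above 1 N and z of the grasp point in the frame of bottle_c above 0.074 m) or (height (world z) of bottle_d above 0.029 m and contact force between the fingers and bottle_d above 1 N and z of the grasp point in the frame of bottle_d above 0.074 m)).
It fails at once if a bottle is dropped (in the air 25 mm or more above the tray's or rack's floor with nothing holding it) ((height (world z) of bottle_a above 0.029 m and contact force between bottle_a and anything else below 0.02 N) or (height (world z) of bottle_b above 0.029 m and contact force between bottle_b and anything else below 0.02 N) or (height (world z) of bottle_c above 0.029 m and contact force between bottle_c and anything else below 0.02 N) or (height (world z) of bottle_d above 0.029 m and contact force between bottle_d and anything else below 0.02 N)).
It fails at once if a bottle is tipped over (more than 0.5 rad) (angle between any of bottle_a, bottle_b, bottle_c, bottle_d's own z axis and vertical above 0.5 rad).
It fails at once if a bystander (round bottle, beaker, tweezers) is moved more than 25 mm or tipped more than 0.3 rad (distance of any of round_bottle, beaker, tweezers from where it was at the start of the episode above 0.025 m or angle between any of round_bottle, beaker, tweezers's own z axis and vertical above 0.3 rad).
It also fails if it takes over 72 s, if anything falls off the work surface, if the arm or the gripper's body presses on something with over 40 N, if the wrist force passes 120 N, or if a joint passes its speed limit or range.

## Working session

There is one attempt and no reset: what is moved stays moved. The work goes in short steps, Python scripts to look and compute and a tool call to move; the robot and the scene stay as the last step left them, time stands still between calls to the robot, and variables do not carry over. Pictures are saved under pics/ and viewed, at most 10 in all, crops included, and the job is handed in when it is done.

Besides the shell and the picture viewer there is one more tool, called as name([rows], argument=value, ...), one row to a line, values as JSON. step_arm: Moves the arm, as the interface text tells. Its arguments: {"type":"object","properties":{"motion":{"type":"array","items":{"type":"array","items":{"type":"number"}}},"force":{"type":"number"}},"required":["motion"]}

```bash
mkdir -p pics; ls; python3 - <<'E'
from workcell import bot
import numpy as np, cv2
s=bot.read_state()
for k,v in s.items(): print(k,np.round(v,4))
for n in("scene","top"):
    im,d=bot.read_camera(n); np.savez(f"{n}0.npz",im=im,d=d); cv2.imwrite(f"pics/{n}0.png",im[:,:,::-1]); 
for n in("scene","top","wrist"):
    c=bot.calibration(n); print(n,{k:np.round(v,4).tolist() if not isinstance(v,str) else v for k,v in c.items()})
E
```

```text
pics
time 0.0
q [ 1.0811  0.2647  1.6054 -0.      1.2737 -0.0369]
joint_vel [-0.0019 -0.0006 -0.0006  0.0005  0.0011 -0.0006]
joint_torque [-8.00000e-04 -5.15102e+01 -3.67320e+01 -1.00000e-04  1.25000e-02
  0.00000e+00]
tool_pos [0.295  0.6063 0.23  ]
tcp_rot [-0.705  -3.0609  0.0034]
wrist_force [ 0.2708  0.2092 -0.1709]
torque [ 0.0147 -0.0005  0.0139]
grip_force 0.0
width 0.9961
scene {'mtx': [[495.2376, 0.0, 250.4929], [0.0, 495.2376, 191.7358], [0.0, 0.0, 1.0]], 'origin': [1.1051, -0.3486, 1.073], 'orientation': [0.5175, 0.2882, 0.9253]}
top {'mtx': [[349.4203, 0.0, 252.117], [0.0, 349.4203, 184.8252], [0.0, 0.0, 1.0]], 'origin': [0.531, 0.0083, 0.8299], 'orientation': [0.0483, -0.0929, -1.5552]}
wrist {'mtx': [[280.788, 0.0, 250.4533], [0.0, 280.788, 192.7228], [0.0, 0.0, 1.0]], 'T_tool_cam': [[0.0002, 0.955, 0.2967, 0.0769], [1.0, -0.0001, -0.0001, -0.0008], [-0.0001, 0.2967, -0.955, -0.1427], [0.0, 0.0, 0.0, 1.0]]}
```

View pics/top0.png

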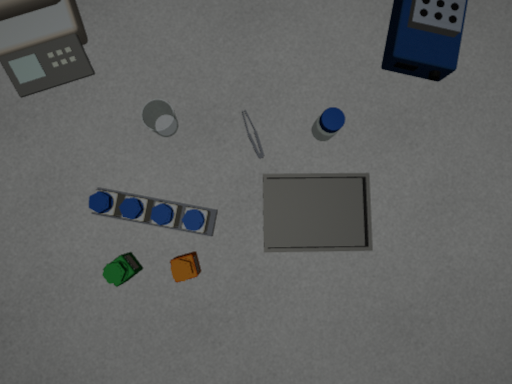

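View pics/scene0.png

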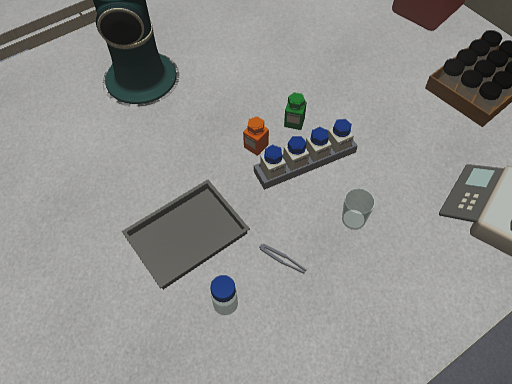

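The top picture shows the rack with four blue hex caps at about (100,202), (131,208), (162,214) and (194,220). The tray is at (317,212).

Things that could be mistaken for the target bottles:
- the green look-alike at (120,270)
- the orange look-alike at (185,267)
- the round bottle's blue cap at (332,120)

The beaker is at (160,117) and the tweezers at (253,134). I choose the four blue hex caps in the rack.

```bash
cat > h.py <<'E'
import numpy as np, cv2
from workcell import bot
from scipy.spatial.transform import Rotation as R
def pose():
    s=bot.read_state(); T=np.eye(4); T[:3,:3]=R.from_rotvec(s["tcp_rot"]).as_matrix(); T[:3,3]=s["tool_pos"]; return T
def cam(n,T=None):
    c=bot.calibration(n)
    if n=="wrist": return np.array(c["mtx"]),T@np.array(c["T_tool_cam"])
    X=np.eye(4); X[:3,:3]=R.from_rotvec(c["orientation"]).as_matrix(); X[:3,3]=c["origin"]; return np.array(c["mtx"]),X
def cast(px,K,X,z):
    px=np.atleast_2d(px).astype(float)
    d=np.c_[(px[:,0]-K[0,2])/K[0,0],-(px[:,1]-K[1,2])/K[1,1],-np.ones(len(px))]@X[:3,:3].T
    return X[:3,3]+d*((z-X[2,3])/d[:,2])[:,None]
def depthz(px,d,K,X):
    u,v=np.round(px).astype(int); z=np.median(d[v-2:v+3,u-2:u+3])
    return (X@np.array([(u-K[0,2])/K[0,0]*z,-(v-K[1,2])/K[1,1]*z,-z,1]))[:3]
def blue(im):
    h=cv2.cvtColor(im,cv2.COLOR_RGB2HSV); return cv2.inRange(h,(105,120,50),(130,255,255))
def blobs(m,lo,hi):
    m=cv2.morphologyEx(m,cv2.MORPH_OPEN,np.ones((3,3)))
    return [c for c in cv2.findContours(m,cv2.RETR_EXTERNAL,cv2.CHAIN_APPROX_NONE)[0] if lo<cv2.contourArea(c)<hi]
def mid(c):
    m=cv2.moments(c); return np.array([m["m10"]/m["m00"],m["m01"]/m["m00"]])
E
python3 - <<'E'
from h import *
T=pose(); print("tool x,y,z",T[:3,:3].T.round(3).tolist())
K,X=cam("top"); f=np.load("top0.npz"); im,d=f["im"],f["d"]
for c in blobs(blue(im),100,1200):
    p=mid(c); print("blue",p.round(1),cv2.contourArea(c),cast(p,K,X,.102).round(4),depthz(p,d,K,X).round(4))
# tray corners rim by px guess -> mask grey dark via depth height
v,u=np.mgrid[:384,:512]; 
P=np.stack([(u-K[0,2])/K[0,0]*d,-(v-K[1,2])/K[1,1]*d,-d],-1)@X[:3,:3].T+X[:3,3]
m=((P[...,2]>.02)&(P[...,2]<.036)).astype(np.uint8)*255
for c in blobs(cv2.morphologyEx(m,cv2.MORPH_CLOSE,np.ones((3,3))),300,30000):
    r=cv2.minAreaRect(c); b=cast(cv2.boxPoints(r),K,X,.029); print("box",b[:,:2].round(3).tolist(),b.mean(0).round(4),r[1])
K2,X2=cam("scene"); f=np.load("scene0.npz")
for c in blobs(blue(f["im"]),80,1200):
    p=mid(c); print("scene",p.round(1),depthz(p,f["d"],K2,X2).round(4))
E
```

```text
tool x,y,z [[-0.899, 0.437, 0.0], [0.437, 0.899, -0.002], [-0.001, -0.002, -1.0]]
blue [193.  219.6] 316.5 [[0.523  0.1092 0.102 ]] [0.5221 0.1092 0.1019]
blue [161.2 213.9] 315.0 [[0.5337 0.1748 0.102 ]] [0.5336 0.1752 0.1016]
blue [129.7 207.8] 308.5 [[0.5454 0.2395 0.102 ]] [0.5451 0.2391 0.1016]
blue [ 98.8 201.6] 293.0 [[0.5573 0.3032 0.102 ]] [0.5565 0.3029 0.1013]
blue [332.7 118.7] 381.0 [[ 0.7419 -0.1828  0.102 ]] [ 0.7413 -0.1836  0.1017]
box [[0.631, -0.039], [0.636, -0.293], [0.456, -0.29], [0.453, -0.041]] [ 0.544  -0.1657  0.029 ] (78.0, 109.0)
box [[0.827, 0.54], [0.894, 0.371], [0.859, 0.357], [0.793, 0.526]] [0.8435 0.4486 0.029 ] (15.189190864562988, 79.91891479492188)
scene [222.3 286.8] [ 0.7442 -0.1871  0.1036]
scene [272.7 152.1] [0.524  0.1077 0.1026]
scene [296.9 142.9] [0.5357 0.1732 0.1014]
scene [319.4 134. ] [0.5458 0.2352 0.1019]
scene [342.2 125.2] [0.5574 0.3009 0.1022]
```

step_arm([
  [8.5,-39.5,-25.2,-2,74],
  [8.5,-39.5,-25.2,-2,74],
  [8.5,-39.5,-25.2,-2,74],
  [8.5,-39.5,-25.2,-2,74],
  [8.5,-39.5,-25.2,-2,74],
  [8.5,-39.5,-25.2,-2,74],
  [8.5,-39.5,-25.2,-2,74],
  [8.5,-39.5,-25.2,-2,74],
  [8.5,-39.5,-25.2,-2,74],
  [8.5,-39.5,-25.2,-2,74],
  [8.5,-39.5,-25.2,-2,74],
  [8.5,-39.5,-25.2,-2,74],
], force=30)

```text
time: 1.3
tool_pos: [0.54, 0.2073, 0.2508]
tcp_rot: [-2.406, -2.018, 0.001]
wrist_force: [-0.1, 0.2, -0.4]
width: 0.993
grip_force: 0.0
```

```bash
cat > look.py <<'E'
from h import *
import sys
T=pose(); im,d=bot.read_camera("wrist"); np.savez("w1.npz",im=im,d=d,T=T); cv2.imwrite(sys.argv[1],im[:,:,::-1])
s=bot.read_state(); print(s["time"],T[:3,3].round(4),T[:3,:3].T.round(3).tolist(),s["q"].round(3) if hasattr(s["q"],"round") else s["q"])
K,X=cam("wrist",T)
for c in blobs(blue(im),200,6000):
    p=mid(c); print("blue",p.round(1),cv2.contourArea(c),cast(p,K,X,.102).round(4),depthz(p,d,K,X).round(4))
E
python3 look.py pics/w1.png
```

```text
1.35 [0.54   0.2073 0.2508] [[0.174, 0.985, 0.0], [0.985, -0.174, -0.001], [-0.001, 0.0, -1.0]] [3.240e-01 7.100e-02 1.791e+00 1.000e-03 1.280e+00 4.980e-01]
blue [250.7 259.9] 854.0 [[0.5218 0.1111 0.102 ]] [0.5222 0.1114 0.1027]
blue [249.8 207.2] 1023.0 [[0.5322 0.1762 0.102 ]] [0.5326 0.1767 0.1028]
blue [249.9 147.3] 1323.5 [[0.5439 0.2412 0.102 ]] [0.544  0.2415 0.1027]
blue [250.4  82. ] 1580.5 [[0.5553 0.3032 0.102 ]] [0.5549 0.3032 0.1025]
```

View pics/w1.png

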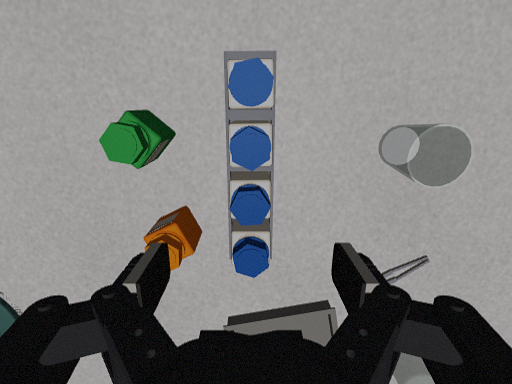

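The wrist picture shows the four blue caps in a column at (250,82), (250,147), (250,205) and (250,258). The green bottle is at (135,140) and orange at (175,235), both left of the rack. The beaker is to the right at (425,155).

```bash
cat > hexa.py <<'E'
from h import *
def caps(im,T,rect=(200,30,300,290)):
    K,X=cam("wrist",T); out=[]
    hsv=cv2.cvtColor(im,cv2.COLOR_RGB2HSV); V=hsv[...,2]
    for c in blobs(blue(im),200,9000):
        x,y,w,h=cv2.boundingRect(c); sel=np.zeros(V.shape,np.uint8); cv2.drawContours(sel,[c],-1,255,-1)
        t,_=cv2.threshold(V[sel>0],0,255,cv2.THRESH_OTSU); hi=np.median(V[sel>0][V[sel>0]>t]); 
        top=((V>hi*0.88)&(sel>0)).astype(np.uint8)*255
        cs=cv2.findContours(top,cv2.RETR_EXTERNAL,cv2.CHAIN_APPROX_NONE)[0]; k=max(cs,key=cv2.contourArea)
        P=cast(cv2.convexHull(k)[:,0],K,X,.102)[:,:2]; big=(P*1e5).astype(np.int32); 
        m=cv2.moments(big.reshape(-1,1,2).astype(np.float32)); ctr=np.array([m["m10"],m["m01"]])/m["m00"]/1e5
        th=np.radians(np.arange(0,180,1)); D=np.c_[np.cos(th),np.sin(th)]; w=np.ptp(P@D.T,axis=0)
        f=np.sum(w*np.exp(-6j*th)); ph=(np.degrees(np.angle(-f))/-6)%60   # min of width
        w3=[w[int(round(ph+60*k))%180]*1e3 for k in range(3)]
        out.append((ctr,ph,w3,w.max()*1e3,2*abs(f)/180*1e3,(t,hi)))
    return out
if __name__=="__main__":
    f=np.load("w1.npz")
    for o in caps(f["im"],f["T"]): print(o[0].round(4),"flat deg %.1f"%o[1],np.round(o[2],1),"corners %.1f amp %.2f"%(o[3],o[4]),o[5])
E
python3 hexa.py; python3 - <<'E'
from h import *
f=np.load("top0.npz"); K,X=cam("top"); d=f["d"]; v,u=np.mgrid[:384,:512]
P=np.stack([(u-K[0,2])/K[0,0]*d,-(v-K[1,2])/K[1,1]*d,-d],-1)@X[:3,:3].T+X[:3,3]
m=(P[...,2]>.01)&(P[...,0]<.53)&(P[...,0]>.3)&(u<230)&(v>235); Q=P[m]
for lo,hi in((.2,.4),(0,.2)):
    q=Q[(Q[:,1]>lo)&(Q[:,1]<hi)]; print(q.min(0).round(3),q.max(0).round(3))
c=np.cos(-.174);s=np.sin(-.174); print("max rack-x of lookalikes", ((Q[:,0]-.539)*c+(Q[:,1]-.208)*s).max())
E
```

```text
[0.5219 0.1104] flat deg 0.2 [42.3 41.  39. ] corners 46.8 amp 1.83 (109.0, np.float64(128.0))
[0.5321 0.1755] flat deg 24.0 [39.2 39.2 39.4] corners 44.4 amp 2.03 (108.0, np.float64(133.0))
[0.5437 0.2395] flat deg 53.7 [39.5 39.3 41.8] corners 44.3 amp 1.69 (111.0, np.float64(140.0))
[0.5552 0.3028] flat deg 31.8 [42.  41.9 41.8] corners 44.7 amp 1.28 (129.0, np.float64(144.0))
[0.382 0.234 0.01 ] [0.447 0.299 0.101]
[0.392 0.101 0.01 ] [0.45  0.161 0.1  ]
max rack-x of lookalikes -0.07164313093316968
```

step_arm([
  [6,3.3,-0.2,-5,-4],
  [6,3.3,-0.2,5,-4],
  [6,3.3,-0.2,10,-4],
  [6,3.3,-0.2,14,-4],
  [6,3.3,-0.2,17.5,-4],
  [6,3.3,-0.2,17.5,-4],
  [6,3.3,-0.2,17.5,-4],
  [0,3.3,-0.2,17.5,-4],
  [0,3.3,-0.2,17.5,-4],
  [0,3.3,-0.2,17.5,-4],
  [0,3.3,-0.2,17.5,-4],
  [0,3.3,-0.2,17.5,-4],
  [0,3.3,-0.2,17.5,-4],
], force=25)

```text
time: 2.65
tool_pos: [0.5446, 0.2407, 0.0774]
tcp_rot: [2.334, 2.103, 0.003]
wrist_force: [-0.1, 0.6, 4.0]
width: 0.461
grip_force: 30.9
```

```bash
cat > st.py <<'E'
from h import *
s=bot.read_state(); T=pose()
print("t",s["time"],"F",np.round(s["wrist_force"],2),"M",np.round(s["torque"],3),"tq6 %.3f"%s["joint_torque"][5],"q",np.round(s["q"],3),"w",s["width"],s["grip_force"])
print("pos",T[:3,3].round(4),"tool y yaw deg %.2f"%np.degrees(np.arctan2(T[1,1],T[0,1])))
E
python3 st.py
```

```text
t 2.65 F [-0.14  0.6   3.97] M [0.119 0.253 0.007] tq6 0.007 q [0.374 0.254 1.919 0.    0.966 0.478] w 0.461114058232792 30.949016438098624
pos [0.5446 0.2407 0.0774] tool y yaw deg -5.96
```

step_arm([
  [0,0,0,0,5],
  [0,0,0,0,10],
  [0,0,0,0,14],
  [0,0,0,0,14],
  [0,0,0,0,14],
])

```text
time: 3.15
tool_pos: [0.545, 0.2405, 0.0774]
tcp_rot: [2.571, 1.805, 0.003]
wrist_force: [0.3, -0.9, 5.4]
width: 0.463
grip_force: 31.2
```

```bash
python3 st.py
```

```text
t 3.15 F [ 0.26 -0.87  5.44] M [-0.077  0.048  0.012] tq6 -0.013 q [ 0.374  0.255  1.919 -0.     0.966  0.721] w 0.4626406729764125 31.20030421880074
pos [0.545  0.2405 0.0774] tool y yaw deg -19.86
```

Cap 3 (y ≈ 0.24) turned 14° with no torque, so it's loose. Next is cap 4, with a closer look first.

step_arm([
  [6,0,0,0,0],
  [6,0,0,0,0],
  [6,0,0,0,0],
  [6,0,0,-5,0],
  [6,3,-0.5,-9,4],
  [6,6.2,-1.1,-12.2,8],
  [6,6.2,-1.1,-12.2,8],
  [6,6.2,-1.1,-12.2,8],
])

```text
time: 3.95
tool_pos: [0.555, 0.3032, 0.199]
tcp_rot: [2.69, 1.622, 0.002]
wrist_force: [0.8, -0.7, -0.8]
width: 0.7
grip_force: 0.0
```

```bash
python3 st.py; python3 look.py pics/w2.png; python3 hexa.py
```

```text
t 3.95 F [ 0.79 -0.7  -0.85] M [-0.019  0.011 -0.045] tq6 0.055 q [ 0.461  0.205  1.736 -0.     1.199  0.946] w 0.6997446918833965 0.0
pos [0.555  0.3032 0.199 ] tool y yaw deg -27.81
4.0 [0.555  0.3032 0.199 ] [[0.467, 0.884, 0.001], [0.884, -0.467, 0.001], [0.001, 0.0, -1.0]] [ 0.46   0.206  1.739 -0.     1.199  0.946]
blue [289.7 307.7] 1051.0 [[0.5325 0.1764 0.102 ]] [0.5327 0.1762 0.1024]
blue [272.6 254.8] 1293.5 [[0.5442 0.239  0.102 ]] [0.5445 0.2391 0.1027]
blue [251.7 191.9] 1622.5 [[0.5558 0.3044 0.102 ]] [0.5561 0.3043 0.1025]
[0.5323 0.1755] flat deg 24.0 [39.4 38.9 39.6] corners 44.2 amp 1.98 (109.0, np.float64(129.0))
[0.5437 0.2385] flat deg 39.8 [39.5 40.2 41.5] corners 46.0 amp 2.18 (111.0, np.float64(131.0))
[0.5554 0.3038] flat deg 31.4 [39.5 39.3 41.8] corners 45.3 amp 2.18 (117.0, np.float64(137.0))
```

Cap 3's flats now sit at -20.2°, which matches the tool and confirms it's loose. Descending on cap 4.

step_arm([
  [6,0,0,5,1],
  [6,0,0,9,1],
  [6,0,0,12,1],
  [6,0,0,12,1],
  [6,0,0,12,1],
  [0,0,0,12,1],
  [0,0,0,12,1],
  [0,0,0,12,1],
  [0,0,0,12,1],
  [0,0,0,12,1],
  [0,0,0,12,-5],
  [0,0,0,12,-10],
  [0,0,0,12,-14],
  [0,0,0,12,-14],
  [0,0,0,12,-14],
])

```text
time: 5.5
tool_pos: [0.5551, 0.3018, 0.0794]
tcp_rot: [-2.48, -1.928, -0.0]
wrist_force: [-0.8, -3.7, 6.0]
width: 0.463
grip_force: 66.9
```

```bash
python3 st.py
```

```text
t 5.5 F [-0.82 -3.73  6.02] M [-0.66   0.147 -2.033] tq6 -2.004 q [4.580e-01 3.150e-01 1.836e+00 1.000e-03 9.910e-01 7.070e-01] w 0.46347105606735817 66.86338825151324
pos [0.5551 0.3018 0.0794] tool y yaw deg -14.28
```

Cap 4 held at 2 N m, so it's tight. I'll relax, release and go to cap 2.

step_arm([
  [0,0,0,0,6],
  [0,0,0,0,9],
  [6,0,0,0,9],
  [6,0,0,0,9],
  [6,0,0,0,9],
  [6,0,0,-5,9],
  [6,-4,0.3,-6,14],
  [6,-8.5,0.6,-6,22],
  [6,-12.9,0.9,-6,22],
  [6,-12.9,0.9,-3,22],
  [6,-12.9,0.9,0,22],
  [6,-12.9,0.9,0,22],
  [6,-12.9,0.9,0,22],
  [0,-12.9,0.9,0,22],
  [0,-12.9,0.9,0,22],
  [0,-12.9,0.9,0,22],
  [0,-12.9,0.9,0,22],
  [0,-12.9,0.9,0,22],
])

```text
time: 7.3
tool_pos: [0.534, 0.1759, 0.0802]
tcp_rot: [2.798, 1.428, 0.006]
wrist_force: [-0.6, 1.7, 5.5]
width: 0.461
grip_force: 28.1
```

```bash
python3 st.py
```

```text
t 7.3 F [-0.63  1.75  5.47] M [0.226 0.055 0.079] tq6 0.050 q [0.274 0.192 1.991 0.    0.955 0.9  ] w 0.46133702258469605 28.050954454229213
pos [0.534  0.1759 0.0802] tool y yaw deg -35.92
```

step_arm([
  [0,0,0,0,-5],
  [0,0,0,0,-9],
  [0,0,0,0,-12],
  [0,0,0,0,-12],
  [0,0,0,0,-12],
])

```text
time: 7.8
tool_pos: [0.5338, 0.176, 0.0802]
tcp_rot: [2.633, 1.712, 0.005]
wrist_force: [0.0, 1.8, 5.8]
width: 0.46
grip_force: 28.1
```

```bash
python3 st.py
```

```text
t 7.8 F [0.03 1.84 5.84] M [0.284 0.108 0.028] tq6 0.033 q [2.740e-01 1.920e-01 1.991e+00 1.000e-03 9.550e-01 6.910e-01] w 0.4596228650079529 28.062269576475956
pos [0.5338 0.176  0.0802] tool y yaw deg -23.93
```

step_arm([
  [0,0,0,0,-5],
  [0,0,0,0,-8],
  [0,0,0,0,-8],
  [0,0,0,0,-8],
])

```text
time: 8.2
tool_pos: [0.5338, 0.176, 0.0802]
tcp_rot: [2.507, 1.892, 0.005]
wrist_force: [-1.1, 1.5, 6.8]
width: 0.465
grip_force: 28.1
```

```bash
python3 st.py
```

```text
t 8.2 F [-1.1   1.54  6.8 ] M [0.324 0.194 0.056] tq6 0.033 q [2.740e-01 1.920e-01 1.991e+00 1.000e-03 9.550e-01 5.510e-01] w 0.4653391099688466 28.087813421152532
pos [0.5338 0.176  0.0802] tool y yaw deg -15.93
```

Cap 2 is loose as well. Next is a closer look at cap 1.

step_arm([
  [6,0,0,0,0],
  [6,0,0,0,0],
  [6,0,0,0,0],
  [6,0,0,-5,0],
  [6,-3,0.3,-9,-8],
  [6,-6.6,0.7,-12,-16],
  [6,-6.6,0.7,-12,-16],
  [6,-6.6,0.7,-12,-16],
])

```text
time: 9.0
tool_pos: [0.5214, 0.1092, 0.1989]
tcp_rot: [2.223, 2.218, 0.003]
wrist_force: [-0.4, 0.3, -0.5]
width: 0.702
grip_force: 0.0
```

```bash
python3 st.py; python3 look.py pics/w3.png; python3 hexa.py
```

```text
t 9.0 F [-0.4   0.25 -0.53] M [-0.041  0.05   0.014] tq6 -0.121 q [0.16  0.017 1.945 0.    1.178 0.162] w 0.7020484996058955 0.0
pos [0.5214 0.1092 0.1989] tool y yaw deg -0.13
9.05 [0.5214 0.1092 0.1989] [[0.002, 1.0, 0.001], [1.0, -0.002, 0.002], [0.002, 0.001, -1.0]] [0.161 0.018 1.946 0.    1.178 0.162]
blue [251.3 192.2] 1607.0 [[0.521  0.1109 0.102 ]] [0.5208 0.1112 0.1023]
blue [264.  116.7] 2081.5 [[0.5316 0.176  0.102 ]] [0.5316 0.1758 0.1023]
blue [280.5  32.5] 2717.0 [[0.5434 0.2378 0.102 ]] [0.5437 0.238  0.1024]
[0.5209 0.1101] flat deg 59.9 [39.5 39.3 41.1] corners 45.3 amp 2.10 (114.0, np.float64(139.0))
[0.5317 0.1755] flat deg 43.8 [41.5 41.4 41.9] corners 45.1 amp 1.52 (147.0, np.float64(148.0))
[0.5435 0.238 ] flat deg 39.9 [39.5 39.5 41.9] corners 45.2 amp 2.07 (112.0, np.float64(145.0))
```

step_arm([
  [6,0.1,0,5,0],
  [6,0.1,0,9,0],
  [6,0.1,0,12,0],
  [6,0.1,0,12,0],
  [6,0.1,0,12,0],
  [0,0.1,0,12,0],
  [0,0.1,0,12,0],
  [0,0.1,0,12,0],
  [0,0.1,0,12,0],
  [0,0.1,0,12,0],
  [0,0.1,0,12,5],
  [0,0.1,0,12,9],
  [0,0.1,0,12,12],
  [0,0.1,0,12,12],
  [0,0.1,0,12,12],
])

```text
time: 10.55
tool_pos: [0.5223, 0.1116, 0.0797]
tcp_rot: [2.433, 1.984, 0.004]
wrist_force: [0.4, 5.4, 5.3]
width: 0.469
grip_force: 68.6
```

```bash
python3 st.py
```

```text
t 10.55 F [0.43 5.36 5.27] M [0.73  0.018 2.002] tq6 2.020 q [ 0.164  0.143  2.05  -0.     0.945  0.367] w 0.4691317620476256 68.55842597899027
pos [0.5223 0.1116 0.0797] tool y yaw deg -11.61
```

Cap 1 is tight (2 N m), so the loose ones are bottles 2 and 3. I'll relax, release, and grip bottle 2 by its body.

step_arm([
  [0,0,0,0,-5],
  [0,0,0,0,-8],
  [7,0,0,0,-8],
  [7,0,0,0,-8],
  [7,0,0,0,-8],
  [7,0,0,-5,-8],
  [7,3,0,-6,-4],
  [7,6.7,-0.2,-6,-2],
  [7,6.7,-0.2,-2,-2],
  [7,6.7,-0.2,2,-2],
  [7,6.7,-0.2,3.7,-2],
  [7,6.7,-0.2,3.7,-2],
  [7,6.7,-0.2,3.7,-2],
  [0,6.7,-0.2,3.7,-2],
  [0,6.7,-0.2,3.7,-2],
  [0,6.7,-0.2,3.7,-2],
  [0,6.7,-0.2,3.7,-2],
  [0,6.7,-0.2,3.7,-2],
  [0,6.7,-0.2,3.7,-2],
], force=45)

```text
time: 12.45
tool_pos: [0.5348, 0.1771, 0.0433]
tcp_rot: [2.404, 2.019, 0.006]
wrist_force: [0.3, -0.2, 6.4]
width: 0.577
grip_force: 48.8
```

```bash
python3 st.py
```

```text
t 12.45 F [ 0.28 -0.19  6.39] M [-0.039  0.125 -0.007] tq6 -0.017 q [ 0.276  0.242  2.011 -0.     0.885  0.449] w 0.5767325725777206 48.76903295516968
pos [0.5348 0.1771 0.0433] tool y yaw deg -9.95
```

step_arm([
  [0,0,0,-1,0],
  [0,0,0,-3,0],
  [0,0,0,-5,0],
  [0,0,0,-7,0],
  [0,0,0,-9,0],
  [0,0,0,-11,0],
  [0,0,0,-13,0],
  [0,0,0,-14,0],
  [0,0,0,-14,0],
])

```text
time: 13.35
tool_pos: [0.5339, 0.1769, 0.1832]
tcp_rot: [2.405, 2.02, 0.005]
wrist_force: [0.2, 1.2, -1.3]
width: 0.578
grip_force: 49.1
```

```bash
python3 st.py; python3 - <<'E'
from h import *
im,d=bot.read_camera("scene"); cv2.imwrite("pics/s2.png",im[:,:,::-1]); K,X=cam("scene")
for c in blobs(blue(im),80,1200):
    p=mid(c); print(p.round(1),depthz(p,d,K,X).round(4))
E
```

```text
t 13.35 F [ 0.23  1.2  -1.31] M [-0.013 -0.01   0.091] tq6 0.000 q [0.276 0.086 1.903 0.    1.15  0.449] w 0.5778624743770678 49.06032979488373
pos [0.5339 0.1769 0.1832] tool y yaw deg -9.94
[222.3 286.8] [ 0.744  -0.1871  0.1033]
[272.1 152.3] [0.5225 0.1057 0.1026]
[319.5 134.1] [0.5463 0.2347 0.1027]
[342.7 124.9] [0.5592 0.3026 0.1027]
```

View pics/s2.png

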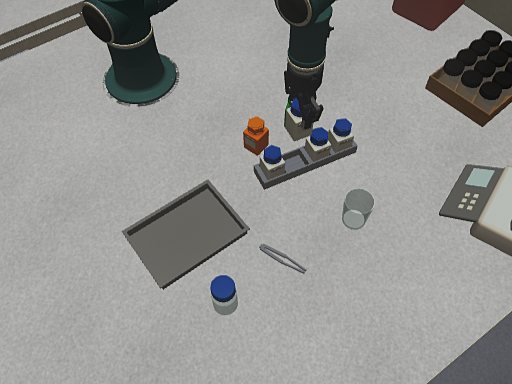

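The bottle is held upright in the gripper at (298,118) and the second pocket is empty at (295,158). I'll carry it to the tray.

step_arm([
  [0,-2,0.4,0,0],
  [0,-5,1,0,0],
  [0,-9,1.8,0,-2],
  [0,-13,2.6,0,-4],
  [0,-17,3.4,0,-6],
  [0,-21,4.2,0,-8],
  [0,-25,5,0,-10],
  [0,-29,5.8,0,-10],
  [0,-33,6.6,0,-10],
  [0,-36.5,7.3,0,-10],
  [0,-38.5,7.7,0,-10],
  [0,-38.5,7.7,2,-10],
  [0,-38.5,7.7,5,-10],
  [0,-38.5,7.7,8,-10],
  [0,-38.5,7.7,11,-10],
  [0,-38.5,7.7,13,-10],
  [0,-38.5,7.7,13.5,-10],
  [0,-38.5,7.7,13.5,-10],
])

```text
time: 15.2
tool_pos: [0.5403, -0.215, 0.0443]
tcp_rot: [-2.217, -2.219, 0.003]
wrist_force: [0.0, -0.2, -1.9]
width: 0.578
grip_force: 49.6
```

```bash
python3 st.py
```

```text
t 15.2 F [ 0.05 -0.17 -1.9 ] M [ 0.015 -0.047  0.031] tq6 0.000 q [-0.422  0.276  1.964 -0.     0.906 -0.422] w 0.5776865441271449 49.567721486091614
pos [ 0.5403 -0.215   0.0443] tool y yaw deg 0.06
```

step_arm([
  [0,0,0,0.1,0],
  [0,0,0,0.15,0],
  [0,0,0,0.2,0],
  [0,0,0,0.2,0],
])

```text
time: 15.6
tool_pos: [0.5423, -0.2159, 0.0443]
tcp_rot: [2.22, 2.222, 0.0]
wrist_force: [0.3, 0.4, -2.1]
width: 0.582
grip_force: 49.6
```

```bash
python3 st.py
```

```text
t 15.6 F [ 0.27  0.38 -2.05] M [ 0.005 -0.025 -0.015] tq6 -0.000 q [-0.421  0.277  1.963  0.     0.902 -0.422] w 0.582054807271262 49.55801725387573
pos [ 0.5423 -0.2159  0.0443] tool y yaw deg 0.06
```

step_arm([
  [0,0,0,0.1,0],
  [0,0,0,0.2,0],
  [0,0,0,0.2,0],
])

```text
time: 15.9
tool_pos: [0.5426, -0.216, 0.0432]
tcp_rot: [2.22, 2.222, 0.0]
wrist_force: [-1.5, -0.5, 4.6]
width: 0.579
grip_force: 49.9
```

```bash
python3 st.py
```

```text
t 15.9 F [-1.52 -0.47  4.64] M [0.218 0.512 0.046] tq6 0.013 q [-0.421  0.278  1.963 -0.     0.899 -0.422] w 0.5794834708907797 49.91324543952942
pos [ 0.5426 -0.216   0.0432] tool y yaw deg 0.06
```

step_arm([
  [7,0,0,0,0],
  [7,0,0,0,0],
  [7,0,0,0,0],
  [7,0,0,-3,0],
  [7,0,0,-7,0],
  [7,0,0,-11,0],
  [7,4,0,-13,0],
  [7,9,0,-13,2],
  [7,14,0.1,-13,4],
  [7,19,0.1,-13,6],
  [7,24,0.1,-13,8],
  [7,29,0.2,-13,10],
  [7,34,0.2,-13,10],
  [7,39,0.2,-13,10],
  [7,43,0.2,-13,10],
  [7,45.5,0.2,-13,10],
  [7,45.5,0.2,-13,10],
  [7,45.5,0.2,-13,10],
])

```text
time: 17.7
tool_pos: [0.5435, 0.2394, 0.1719]
tcp_rot: [2.404, 2.022, -0.001]
wrist_force: [-0.3, -0.4, -0.4]
width: 0.821
grip_force: 0.0
```

```bash
python3 st.py; python3 look.py pics/w4.png; python3 - <<'E'
from h import *
im,d=bot.read_camera("top"); cv2.imwrite("pics/top2.png",im[:,:,::-1]); K,X=cam("top")
for c in blobs(blue(im),100,1200):
    p=mid(c); print("top",p.round(1),cast(p,K,X,.102).round(4),depthz(p,d,K,X).round(4))
E
```

```text
t 17.7 F [-0.28 -0.4  -0.42] M [-0.018 -0.011  0.023] tq6 0.022 q [ 3.730e-01  1.570e-01  1.845e+00 -1.000e-03  1.140e+00  5.450e-01] w 0.8211798587196459 0.0
pos [0.5435 0.2394 0.1719] tool y yaw deg -9.85
17.75 [0.5435 0.2394 0.1719] [[0.171, 0.985, -0.001], [0.985, -0.171, -0.0], [-0.001, -0.001, -1.0]] [ 3.720e-01  1.560e-01  1.846e+00 -1.000e-03  1.140e+00  5.450e-01]
blue [251.5 326.7] 460.0 [[0.5224 0.1198 0.102 ]] [0.5221 0.1201 0.1026]
blue [252.2 203.9] 1981.0 [[0.5436 0.2392 0.102 ]] [0.5435 0.2394 0.1026]
blue [252.6 116.5] 2624.0 [[0.5554 0.306  0.102 ]] [0.5556 0.3056 0.1025]
top [193.9 219.9] [[0.5223 0.1074 0.102 ]] [0.5221 0.1072 0.1012]
top [348.9 212. ] [[ 0.5428 -0.2155  0.102 ]] [ 0.5429 -0.216   0.1011]
top [130.5 207.6] [[0.5458 0.2379 0.102 ]] [0.5451 0.2372 0.1012]
top [332.5 118.8] [[ 0.7417 -0.1825  0.102 ]] [ 0.7413 -0.1835  0.1018]
```

Bottle 2 stands in the tray at (0.543, -0.216), with its cap at 0.101 m. Now I'll grip bottle 3 and lift it.

step_arm([
  [7,0,0,4,0],
  [7,0,0,8,0],
  [7,0,0,11.5,0],
  [7,0,0,12.9,0],
  [7,0,0,12.9,0],
  [7,0,0,12.9,0],
  [0,0,0,12.9,0],
  [0,0,0,12.9,0],
  [0,0,0,12.9,0],
  [0,0,0,12.9,0],
  [0,0,0,12.9,0],
  [0,0,0,12.9,0],
])

```text
time: 19.0
tool_pos: [0.5461, 0.2399, 0.046]
tcp_rot: [2.404, 2.02, 0.007]
wrist_force: [1.0, -0.8, 6.7]
width: 0.575
grip_force: 48.8
```

```bash
python3 st.py
```

```text
t 19.0 F [ 0.96 -0.82  6.67] M [-0.069 -0.006 -0.035] tq6 -0.036 q [ 0.372  0.293  1.938 -0.     0.906  0.546] w 0.5753739000281917 48.84255051612854
pos [0.5461 0.2399 0.046 ] tool y yaw deg -9.93
```

step_arm([
  [0,0,0,-1,0],
  [0,0,0,-3,0],
  [0,0,0,-5,0],
  [0,0,0,-7,0],
  [0,0,0,-9,0],
  [0,0,0,-11,0],
  [0,0,0,-13,0],
  [0,0,0,-14,0],
  [0,0,0,-14,0],
])

```text
time: 19.9
tool_pos: [0.5448, 0.2396, 0.1855]
tcp_rot: [2.405, 2.02, 0.005]
wrist_force: [0.0, -0.5, -1.6]
width: 0.577
grip_force: 48.7
```

```bash
python3 st.py
```

```text
t 19.9 F [ 0.04 -0.47 -1.56] M [-0.009 -0.031 -0.025] tq6 -0.000 q [0.372 0.145 1.833 0.    1.16  0.546] w 0.5769339305164237 48.72675061225891
pos [0.5448 0.2396 0.1855] tool y yaw deg -9.94
```

step_arm([
  [0,-2,0.3,0,0],
  [0,-5,0.9,0,0],
  [0,-9,1.6,0,-2],
  [0,-13,2.3,0,-4],
  [0,-17,3,0,-6],
  [0,-21,3.6,0,-8],
  [0,-25,4.3,0,-10],
  [0,-29,5,0,-10],
  [0,-33,5.7,0,-10],
  [0,-35,6.1,0,-10],
  [0,-35,6.1,0,-10],
  [0,-35,6.1,2,-10],
  [0,-35,6.1,5,-10],
  [0,-35,6.1,8,-10],
  [0,-35,6.1,11,-10],
  [0,-35,6.1,13,-10],
  [0,-35,6.1,13.5,-10],
  [0,-35,6.1,13.7,-10],
  [0,-35,6.1,13.8,-10],
  [0,-35,6.1,13.8,-10],
])

```text
time: 21.9
tool_pos: [0.542, -0.1147, 0.046]
tcp_rot: [-2.217, -2.221, 0.003]
wrist_force: [-4.9, 0.7, 7.2]
width: 0.578
grip_force: 50.0
```

```bash
python3 st.py
```

```text
t 21.9 F [-4.86  0.73  7.2 ] M [0.206 0.767 0.011] tq6 0.012 q [-0.254  0.227  2.023  0.     0.895 -0.256] w 0.5776416642942198 50.00580847263336
pos [ 0.542  -0.1147  0.046 ] tool y yaw deg 0.10
```

It's on the tray floor. I'll release it, back off and check.

step_arm([
  [7,0,0,0,0],
  [7,0,0,0,0],
  [7,0,0,0,0],
  [7,0,0,0,0],
  [7,0,0,-3,0],
  [7,0,0,-7,0],
  [7,0,0,-11,0],
  [7,0,0,-15,0],
  [7,0,0,-18,0],
  [7,10,-6,-18,0],
  [7,10,-6,-18,0],
  [7,14,-12,-18,0],
  [7,14,-12,-18,0],
  [7,14,-12,-18,0],
  [7,14,-12,-18,0],
  [7,14,-12,-18,0],
])

```text
time: 23.5
tool_pos: [0.4243, 0.0234, 0.2256]
tcp_rot: [2.22, 2.222, 0.001]
wrist_force: [0.5, 0.7, 0.7]
width: 0.818
grip_force: 0.0
```

```bash
python3 st.py; python3 - <<'E'
from h import *
for n in("scene","top"):
    im,d=bot.read_camera(n); cv2.imwrite(f"pics/{n}3.png",im[:,:,::-1]); K,X=cam(n)
    for c in blobs(blue(im),80,1200):
        p=mid(c); print(n,p.round(1),depthz(p,d,K,X).round(4))
E
```

```text
t 23.5 F [0.5  0.74 0.72] M [ 0.03  -0.036 -0.023] tq6 -0.001 q [-0.003 -0.224  2.112 -0.     1.253 -0.004] w 0.818454280551564 0.0
pos [0.4243 0.0234 0.2256] tool y yaw deg 0.04
scene [222.3 286.8] [ 0.7437 -0.1869  0.1023]
scene [160.8 226.3] [ 0.5446 -0.2189  0.1042]
scene [199.2 203.6] [ 0.5447 -0.119   0.1028]
scene [272.1 152.3] [0.5225 0.1058 0.1024]
scene [342.7 124.8] [0.5591 0.3027 0.1025]
top [193.9 219.9] [0.5221 0.1072 0.1015]
top [348.9 212.1] [ 0.5429 -0.2158  0.1016]
top [300.2 211.6] [ 0.5415 -0.1127  0.1015]
top [ 98.2 201.6] [0.5565 0.3051 0.1011]
top [332.5 118.8] [ 0.7413 -0.1815  0.1015]
```

View pics/scene3.png

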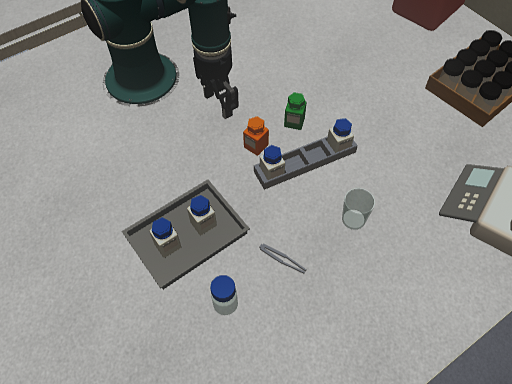

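The picture shows two bottles standing upright in the tray at (162,232) and (200,210), and two in the rack at (272,160) and (342,130). The bystanders and look-alikes haven't moved, and the arm is clear. Handing in.

```bash
python3 -c "
from workcell import bot
print(bot.finish_job())"
```

```text
the job is handed in; nothing more can be done
None
```

I handed the job in at about 23.5 s: the two loose-capped bottles (the middle pockets) stand in the grey tray and the two tight ones in the rack's end pockets; no verdict came back.

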